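Tidy the laundry worktop

ROBOT

A 6-joint arm with a two-finger parallel gripper is mounted at the origin on the work surface. World frame = base frame: x ahead of the robot, y to its left, z up, the work surface at z = 0. Lengths are in m, angles in rad, forces in N, time in s.
With the tool pointing down it reaches from about 0.425 to 1.125 m from the base axis. Payload 14.9 kg.
Tool frame: the origin (TCP) lies between the finger pads; the fingertips stand 11 mm ahead of it and the grasp point (between the pads) lies 8 mm behind it; z points along the fingers, y is the line along which they close (so a half turn about z gives the same grasp; the last joint's range is limited). The gripper opens to 91 mm and grips with 3 to 60 N. Pads are 32 mm wide; open, the fingers measure 118 mm over their backs; the gripper's body (76 mm by 178 mm) begins 60 mm behind the grasp point.
Start: joints at [-1.376, 0.379, 1.734, -0, 1.028, -0.033], TCP at [0.158, -0.682, 0.225] pointing down, gripper open.
Joint ranges: [-2.77, 2.77], [-0.74, 2.19], [0, 2.66], [-1.06, 4.2], [0.31, 2.87], [-3.08, 3.08]. Speed limits (rad/s): [1.89, 1.89, 2.39, 3.14, 3.14, 3.14].

INTERFACE

Orientations are given as a unit quaternion [x, y, z, w].
In Python, from rig import ctrl, grab_frame, job gives the robot as it stands.
- The arm moves only by the shell command python3 -m creep [OPENING] [FORCE], which reads ROWS from standard input. ROWS is 1 to 5 rows, one to a line, with the numbers parted by commas; each row has 6 numbers: dx, dy, dz in normalised numbers (1 is 0.4 m), then a rotation vector rx, ry, rz in shares of 360 degrees (1.0 is 360 degrees); each row shifts and turns the commanded pose from where the row before left it, along the tool's axes as they then stand; what a row does not reach is not made up. A row lasts 1/8 s, in which the tool goes at most 0.0625 m and 0.188 rad, less where a joint would pass 70% of its speed; a pose out of reach is approached as far as the arm can. OPENING is the finger opening in m, set as the command begins (- or left out keeps the last). The fingers move at their own pace and stop on an object; FORCE is the grip in N (left out, the last holds). Time passes only in rows, so rows that do not move let the fingers close. It prints the time, the measured TCP pose, the force, the opening and the grip force at its end. Input that does not fit is refused with a message, and nothing moves.
- ctrl.state(): the state, without advancing time (a new reading comes with each control period).
- grab_frame(name): name is "side" or "top"; returns a dict with "pixels" (480x640x3 uint8, red, green, blue), "fx", "fy", "cx", "cy" (pixels), "pose" (4x4, takes a point from camera to world coordinates). Camera axes: x right, y up, looking along -z (the intrinsics and any distortion apply to the point x, -y, -z); pixel columns grow to the right and rows downward; lengths in m; the calibration is good to about 2 mm. A picture is of the moment at which its call begins. There is no depth.
- job.sign_off(): hands the job in; it is judged then, once.
The state is a dict: "t": time; "q": joint angles; "qd": joint speeds; "joint_efforts": joint torques, N m; "position": TCP position; "ee_rot": TCP orientation; "force": force on the tool from outside, world axes, zero at the start; "torque": the same for the moment, N m; "opening": finger opening in m; "gripper_force": force on a finger pad.
Only numpy, scipy, OpenCV 4.12 (cv2) and the standard library are available. Lean on these libraries where they do the work, as an engineer would, in place of code of your own. Each camera call takes 0.05 s, during which the arm holds its last target. There are 200 camera calls.

TASK

Sort the odds and ends on the laundry worktop: lay both clothes pegs flat on the floor of the oblong wooden tray, not on top of each other, stand both black coat knobs disc-down in the round dish, and stand the dosing cup upright in the middle of the small square stand. Leave the detergent bottle and the tin where they are.

Things in the scene. Friction and masses are not known exactly. Their poses are not given: they have to be found in the camera images.
- long_peg: The longer wooden clothes peg with a dark spring at its middle, lying on the worktop: a bar 84 mm long (along its x), 13 mm wide (y), 12 mm high; origin at the centre of its underside. About 18 g, rigid, does not open.
- short_peg: The shorter wooden clothes peg with a dark spring at its middle, lying on the worktop: a bar 60 mm long (along its x), 13 mm wide (y), 12 mm high; origin at the centre of its underside. About 18 g, rigid, does not open.
- large_knob: The larger black coat-rack knob, a disc 46 mm across and 10 mm thick lying flat, with a stem 14 mm across standing up from its middle to 42 mm above the surface (grip the stem); origin at the centre of the disc's underside, z up the stem. About 45 g.
- small_knob: The smaller black coat-rack knob, a disc 32 mm across and 10 mm thick lying flat, with a stem 14 mm across standing up from its middle to 42 mm above the surface (grip the stem); origin at the centre of the disc's underside, z up the stem. About 45 g.
- dosing_cup: white plastic detergent dosing cup, standing upright, open at the top, round, 50 mm across at the rim tapering to 40 mm at the foot, 50 mm high, walls 3 mm; origin at the centre of its underside. About 35 g.
- oblong_tray: oblong dark wooden peg tray, fixed to the worktop, the largest rectangular one: 120 mm (x) by 160 mm (y) outside, 14 mm high, walls and floor 5 mm, so inside 110 by 150 mm, 9 mm deep; origin at the centre of its underside (floor 5 mm above).
- round_dish: round white ceramic dish, fixed, 144 mm across at the rim, 16 mm high, inner floor 4 mm above its underside and about 128 mm across; origin at the centre of its underside.
- square_stand: small square grey drip stand for the cup, fixed, 90 by 90 mm outside, 8 mm high, walls and floor 4 mm (inside 82 by 82 mm); origin at the centre of its underside.
- bottle: yellow detergent bottle with a dark red cap, 66 mm across, 170 mm high, standing at the left or right side of the work; a bystander. Origin at the centre of its underside.
- tin: squat metal tin, 70 mm across, 60 mm high, standing at the other side of the work; a bystander. Origin at the centre of its underside.

How it is judged:
At the end, for the whole second after the job is handed in: Both pegs lie flat (0.12 rad) on the oblong tray's floor, both knobs stand disc-down (0.15 rad) on the dish's floor within 52 mm of its middle, the cup stands upright (0.12 rad) on the square stand's floor within 15 mm of its middle; all released and at rest (x of long_peg in the frame of oblong_tray between -0.05 and 0.05 m and y of long_peg in the frame of oblong_tray between -0.07 and 0.07 m and z of long_peg in the frame of oblong_tray between 0 and 0.009 m and angle between each of long_peg, short_peg, dosing_cup's own z axis and vertical below 0.12 rad and x of short_peg in the frame of oblong_tray between -0.05 and 0.05 m and y of short_peg in the frame of oblong_tray between -0.07 and 0.07 m and z of short_peg in the frame of oblong_tray between 0 and 0.009 m and horizontal distance between each of large_knob, small_knob and round_dish below 0.052 m and z of each of large_knob, small_knob in the frame of round_dish below 0.008 m and angle between each of large_knob, small_knob's own z axis and vertical below 0.15 rad and horizontal distance between dosing_cup and square_stand below 0.015 m and z of dosing_cup in the frame of square_stand below 0.008 m and linear speed of each of long_peg, short_peg, large_knob, small_knob, dosing_cup below 0.02 m/s); the robot touches nothing.
It fails at once if the bottle or the tin is moved by more than 20 mm or tipped by more than 0.2 rad (distance of any of bottle, tin from where it was at the start of the episode above 0.02 m or angle between any of bottle, tin's own z axis and vertical above 0.2 rad).
It also fails if it takes over 112 s, if anything falls off the work surface, if the arm or the gripper's body presses on something with over 40 N, if the wrist force passes 120 N, or if a joint passes its speed limit or range.

## Working session

There is one attempt and no reset: what is moved stays moved. The work goes in short steps, Python scripts to look and compute and a shell command to move; the robot and the scene stay as the last step left them, time stands still between calls to the robot, and variables do not carry over. Pictures are saved under pics/ and viewed, at most 14 in all, crops included, and the job is handed in when it is done.

```bash
mkdir -p pics
cat > h.py <<'E'
import numpy as np, cv2
from rig import ctrl, grab_frame, job
def snap(name,fn):
    f=grab_frame(name); cv2.imwrite('pics/'+fn,cv2.cvtColor(f['pixels'],cv2.COLOR_RGB2BGR)); return f
def px2w(f,u,v,z):
    P=np.array(f['pose']); d=np.array([(u-f['cx'])/f['fx'],-(v-f['cy'])/f['fy'],-1]); d=P[:3,:3]@d
    o=P[:3,3]; return (o+d*(z-o[2])/d[2])
E
python3 - <<'E'
from h import *
f=snap('top','t0.png'); g=snap('side','s0.png')
print({k:v for k,v in f.items() if k!='pixels'},{k:v for k,v in g.items() if k!='pixels'});print(ctrl.state())
E
```

```text
{'fx': 499.98360872882796, 'fy': 499.98360872882796, 'cx': 306.99553033624176, 'cy': 236.42048819037888, 'pose': array([[ 0.00414154,  0.99007297, -0.14049327,  0.38588372],
       [-0.99997864,  0.00339013, -0.00558732, -0.00208445],
       [-0.00505557,  0.14051341,  0.99006587,  1.24256182],
       [ 0.        ,  0.        ,  0.        ,  1.        ]])} {'fx': 436.11265825419184, 'fy': 436.11265825419184, 'cx': 314.2522534641293, 'cy': 233.63114963052314, 'pose': array([[-0.95613681,  0.16758009, -0.24024845,  0.31178155],
       [-0.2926837 , -0.51359313,  0.80657198,  0.75544764],
       [ 0.01177545,  0.84150996,  0.54011325,  0.55800528],
       [ 0.        ,  0.        ,  0.        ,  1.        ]])}
{'t': 0.1, 'q': array([-1.37630997e+00,  3.79393644e-01,  1.73473743e+00,  2.23951701e-05,
        1.02854445e+00, -3.33191495e-02]), 'qd': array([-5.20060950e-04, -6.47485797e-04, -2.50944175e-03, -7.54312618e-04,
        1.53888287e-03,  1.01204850e-05]), 'joint_efforts': array([-2.61975772e-03, -7.65036964e+01, -4.35293877e+01,  6.51466590e-02,
        3.98183323e-02, -1.85114430e-05]), 'position': array([ 0.15800293, -0.68155541,  0.22432016]), 'ee_rot': array([ 9.93520604e-01,  1.13650856e-01, -3.40265067e-05, -5.40449332e-04]), 'force': array([-0.40272192,  0.04179057, -0.15097868]), 'torque': array([ 0.00119131, -0.03064411, -0.01776303]), 'gripper_force': 0.0, 'opening': 0.09140036698697783}
```

View pics/t0.png

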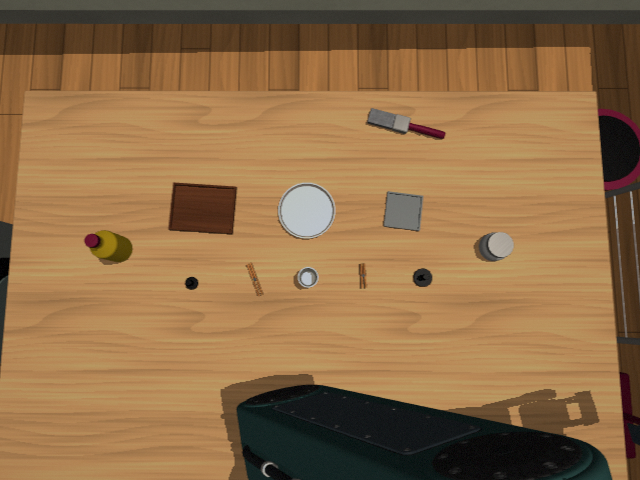

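View pics/s0.png

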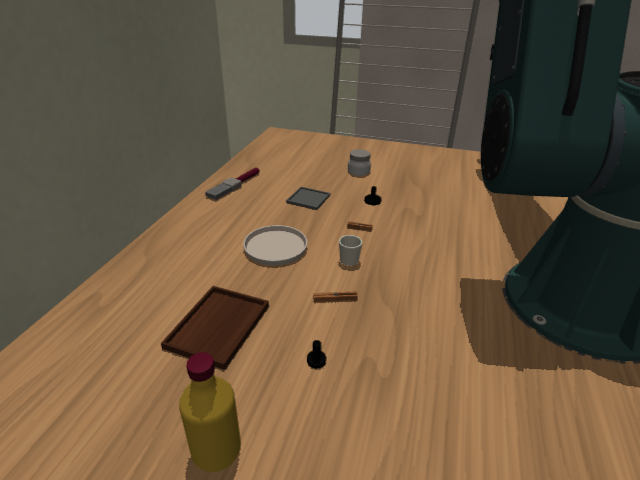

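Top view: tray (203,208), dish (306,211), stand (403,212), small knob (192,283), long peg (255,279), cup (307,277), short peg (363,276), large knob (423,278), bottle at left (105,245), tin at right (497,246). The side view agrees.

```bash
cat > m.py <<'E'
from h import *
f=grab_frame('top'); im=f['pixels']
# background: median of wood colour; segment by difference in colour per ROI
def seg(name,roi,fn,z):
    u0,u1,v0,v1=roi; c=im[v0:v1,u0:u1].astype(int); m=fn(c[...,0],c[...,1],c[...,2]).astype(np.uint8)
    n,l,s,_=cv2.connectedComponentsWithStats(m); k=1+np.argmax(s[1:,4]); ys,xs=np.where(l==k)
    W=np.array([px2w(f,x+u0,y+v0,z)[:2] for x,y in zip(xs,ys)],np.float32)
    (cx,cy),(w,h),a=cv2.minAreaRect(W); ec=cv2.minEnclosingCircle(W)
    C=np.cov(W.T); ev,V=np.linalg.eigh(C); d=V[:,1]
    print(name,s[k,4],'mean',W.mean(0).round(4),'rect',np.round([cx,cy,w,h,a],4),'circ',np.round([*ec[0],ec[1]],4),'axis deg',np.degrees(np.arctan2(d[1],d[0])).round(1))
dark=lambda r,g,b:(r+g+b)<150
if __name__=='__main__':
    seg('tray',(155,250,170,245),lambda r,g,b:(r<120),.014)
    seg('dish',(265,350,170,250),lambda r,g,b:(b>130)&(r-b<50),.016)
    seg('stand',(375,435,180,240),lambda r,g,b:(abs(r-b)<30),.008)
    seg('sknob',(175,210,265,300),dark,.010)
    seg('lknob',(405,445,260,300),dark,.010)
    seg('cup',(285,330,255,300),lambda r,g,b:(abs(r-b)<35)&(r>90),.05)
    seg('lpeg',(238,272,255,305),lambda r,g,b:(r<150)&(r>0)|(r-b>95)&(r<190),.012)
    seg('speg',(350,376,255,300),lambda r,g,b:(r<150)|(r-b>95)&(r<190),.012)
    c=im[170:310,155:445]; c=cv2.resize(c,(800,386),interpolation=cv2.INTER_CUBIC)
    d=cv2.resize(im[258:300,235:380],(800,232),interpolation=cv2.INTER_CUBIC)[:200]
    cv2.imwrite('pics/t1.png',cv2.cvtColor(np.vstack([c,d]),cv2.COLOR_RGB2BGR))
E
python3 m.py
```

```text
tray 3102 mean [0.6307 0.267 ] rect [ 0.631   0.2673  0.1615  0.1233 86.29  ] circ [0.6317 0.2675 0.0992] axis deg 86.5
dish 2301 mean [0.6252 0.0069] rect [0.6271 0.0064 0.1372 0.1425 0.1642] circ [0.6271 0.0065 0.0718] axis deg 89.0
stand 1270 mean [ 0.627  -0.2355] rect [ 0.6274 -0.2355  0.0898  0.0906 82.9491] circ [ 0.6277 -0.2357  0.0615] axis deg -173.4
sknob 120 mean [0.4448 0.2893] rect [ 0.4446  0.2896  0.029   0.0287 18.8001] circ [0.4447 0.29   0.0155] axis deg -152.7
lknob 249 mean [ 0.4599 -0.2782] rect [ 0.4603 -0.2781  0.0423  0.0434 26.3577] circ [ 0.4601 -0.2784  0.0225] axis deg 123.9
cup 303 mean [0.4565 0.0036] rect [0.4576 0.0019 0.0476 0.0477 0.2258] circ [0.4578 0.0028 0.025 ] axis deg 79.1
lpeg 596 mean [0.4514 0.1354] rect [0.4558 0.1336 0.0814 0.0815 0.8171] circ [0.4582 0.1333 0.0537] axis deg -148.9
speg 373 mean [ 0.4674 -0.1325] rect [ 4.66700e-01 -1.32100e-01  6.16000e-02  6.68000e-02  8.95452e+01] circ [ 0.4678 -0.1321  0.0447] axis deg 161.2
```

View pics/t1.png

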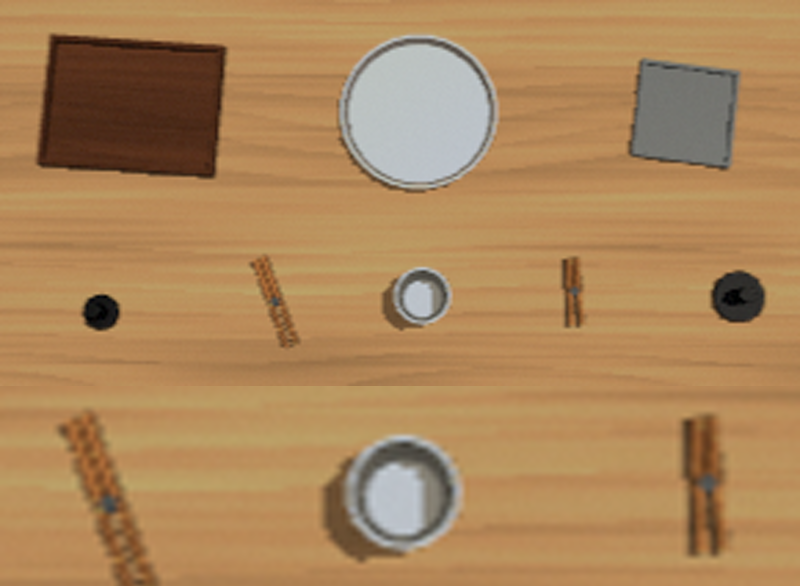

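The crop shows the peg springs at full-frame (255.0,279.5) and (362.7,275.5), with long peg ends at (249,264) and (260,295.5). The tray yaw is about -3.6°. The colour masks worked for everything except the pegs, so I'll use these hand-read points for the pegs.

```bash
cat > go.py <<'E'
# python3 go.py x y z psi_deg : moves left, in tool axes after the turn rz has been made
import sys; from h import *; from scipy.spatial.transform import Rotation as R
x,y,z,psi=map(float,sys.argv[1:5]); s=ctrl.state(); p=np.array(s['position']); T=R.from_quat(s['ee_rot'])
a=np.radians(psi); c,sn=np.cos(a),np.sin(a)
G=R.from_matrix(np.array([[c,sn,0],[sn,-c,0],[0,0,-1]]))
D=np.array([x,y,z])-p
print('t',round(s['t'],2),'now-axes',T.inv().apply(D).round(4),'rot',(T.inv()*G).as_rotvec().round(4),'after-turn',G.inv().apply(D).round(4),'q1,q6',np.round(s['q'][[0,5]],2),'open',round(s['opening'],4))
E
python3 - <<'E'
from h import *
f=grab_frame('top'); g=grab_frame('side')
a=px2w(f,249.2,263.9,.012);b=px2w(f,260.1,295.5,.012);print('L',a,b,(a+b)/2,px2w(f,255,279.5,.012),np.degrees(np.arctan2(*(a-b)[[1,0]])))
a=px2w(f,362.3,263.2,.012);b=px2w(f,362.7,288.6,.012);print('S',a,b,(a+b)/2,px2w(f,362.7,275.5,.012),np.degrees(np.arctan2(*(a-b)[[1,0]])))
print('bottle',px2w(f,92.5,240,.17),px2w(g,201,362,.17),'tin',px2w(f,501,244,.06))
# side check
for n,u,v,z in [('Lpeg',335,297,.012),('Speg',360,226,.012),('sk stem top',317,343,.042),('lk stem top',374,188,.042),('cup rim',350,242,.05),('dish',276,244,.016)]: print(n,px2w(g,u,v,z).round(3))
E
python3 go.py 0.460 -0.278 0.12 0
```

```text
L [0.49151427 0.14722282 0.012     ] [0.41415293 0.11896524 0.012     ] [0.4528336  0.13309403 0.012     ] [0.45315364 0.13217941 0.012     ] 20.06559896737057
S [ 0.49427795 -0.13178485  0.012     ] [ 0.4319438  -0.13205345  0.012     ] [ 0.46311087 -0.13191915  0.012     ] [ 0.46398344 -0.13242204  0.012     ] 0.24689185735618469
bottle [0.5286475  0.46923722 0.17      ] [0.52726434 0.47119433 0.17      ] tin [ 0.5370602  -0.45704571  0.06      ]
Lpeg [0.452 0.14  0.012]
Speg [ 0.461 -0.126  0.012]
sk stem top [0.444 0.289 0.042]
lk stem top [ 0.457 -0.276  0.042]
cup rim [0.457 0.005 0.05 ]
dish [0.621 0.013 0.016]
t 0.25 now-axes [ 0.3854 -0.3251  0.1048] rot [-5.000e-04  1.000e-04  2.278e-01] after-turn [ 0.302  -0.4038  0.1046] q1,q6 [-1.38 -0.03] open 0.0915
```

The rows are not in the units I measure in: shifts go in shares of 0.4 m and turns go in shares of 360 degrees. I convert before sending: -0.04 m is -0.1, 0.03 m is 0.075, 0.114 rad is 0.0181.

```bash
echo '0,0,0,0,0,0.0181
0,0,0,0,0,0.0181
0.075,-0.1,0.025,0,0,0
0.075,-0.1,0.025,0,0,0
0.075,-0.1,0.025,0,0,0' | python3 -m creep 0.05 && echo '0.075,-0.1,0.025,0,0,0
0.075,-0.1,0.025,0,0,0
0.075,-0.1,0.025,0,0,0
0.075,-0.1,0.025,0,0,0
0.075,-0.1,0.025,0,0,0' | python3 -m creep && echo '0.075,-0.1,0.025,0,0,0
0.075,-0.1,0.025,0,0,0
0,0,0,0,0,0' | python3 -m creep; python3 go.py 0.460 -0.278 0.026 0
```

```text
t: 0.88
position: [0.2487, -0.5606, 0.1946]
ee_rot: [1.0, -0.0, 0.0, -0.0]
force: [0.8, -1.0, 0.4]
opening: 0.0502
gripper_force: 0.0
t: 1.5
position: [0.399, -0.3607, 0.1448]
ee_rot: [1.0, -0.0, 0.0, 0.0]
force: [0.9, -0.9, 1.3]
opening: 0.0499
gripper_force: 0.0
t: 1.88
position: [0.4591, -0.2797, 0.1243]
ee_rot: [1.0, 0.002, -0.0, -0.0]
force: [-0.2, 0.1, 0.2]
opening: 0.0499
gripper_force: 0.0
t 1.88 now-axes [ 0.001  -0.0016  0.0983] rot [-0.0007  0.0009  0.0032] after-turn [ 0.0009 -0.0017  0.0983] q1,q6 [-0.59  0.98] open 0.0499
```

In the tool's units: 0.04 m is 0.1, 0.018 m is 0.045.

```bash
echo '0.0025,-0.005,0.1,0,0,0
0,0,0.1,0,0,0
0,0,0.045,0,0,0
0,0,0,0,0,0' | python3 -m creep && echo '0,0,0,0,0,0
0,0,0,0,0,0
0,0,0,0,0,0
0,0,0,0,0,0' | python3 -m creep 0 15 && echo '0,0,-0.075,0,0,0
0,0,-0.15,0,0,0
0,0,0,0,0,0' | python3 -m creep; python3 go.py 0.627 -0.022 0.12 0
```

```text
t: 2.38
position: [0.4586, -0.2802, 0.0264]
ee_rot: [1.0, -0.0, -0.001, -0.0]
force: [-0.3, -0.6, 1.0]
opening: 0.0502
gripper_force: 0.0
t: 2.88
position: [0.4593, -0.2801, 0.0273]
ee_rot: [1.0, -0.0, 0.0, 0.0]
force: [0.0, -0.7, 3.8]
opening: 0.0135
gripper_force: 15.0
t: 3.25
position: [0.4612, -0.2813, 0.121]
ee_rot: [1.0, -0.0, 0.003, 0.002]
force: [0.8, 0.5, -1.4]
opening: 0.0134
gripper_force: 15.0
t 3.25 now-axes [ 0.1657 -0.2593  0.0009] rot [ 0.0037 -0.0056 -0.    ] after-turn [ 0.1658 -0.2593  0.001 ] q1,q6 [-0.59  0.98] open 0.0134
```

In the tool's units: -0.043 m is -0.1075, 0.028 m is 0.07.

```bash
echo '0.07,-0.1075,0,0,0,0
0.07,-0.1075,0,0,0,0
0.07,-0.1075,0,0,0,0
0.07,-0.1075,0,0,0,0
0.0675,-0.1075,0,0,0,0' | python3 -m creep && echo '0.0675,-0.1075,0.05,0,0,0
0,0,0.1,0,0,0
0,0,0,0,0,0
0,0,0,0,0,0' | python3 -m creep; python3 go.py 0.627 -0.022 0.031 0; python3 -c "
from h import *
f=snap('side','s1.png');cv2.imwrite('pics/s1c.png',cv2.resize(cv2.cvtColor(f['pixels'][170:320,180:420],cv2.COLOR_RGB2BGR),(800,500)))"
```

```text
t: 3.88
position: [0.5985, -0.0633, 0.1161]
ee_rot: [1.0, -0.0, -0.0, -0.0]
force: [0.3, -0.9, -0.5]
opening: 0.0132
gripper_force: 15.0
t: 4.38
position: [0.6251, -0.0224, 0.0575]
ee_rot: [1.0, -0.0, -0.0, -0.0]
force: [0.1, 0.4, 0.4]
opening: 0.0135
gripper_force: 15.0
t 4.38 now-axes [ 0.0019 -0.0004  0.0265] rot [-0.      0.0003 -0.0007] after-turn [ 0.0019 -0.0004  0.0265] q1,q6 [-0.07  1.5 ] open 0.0135
```

View pics/s1c.png

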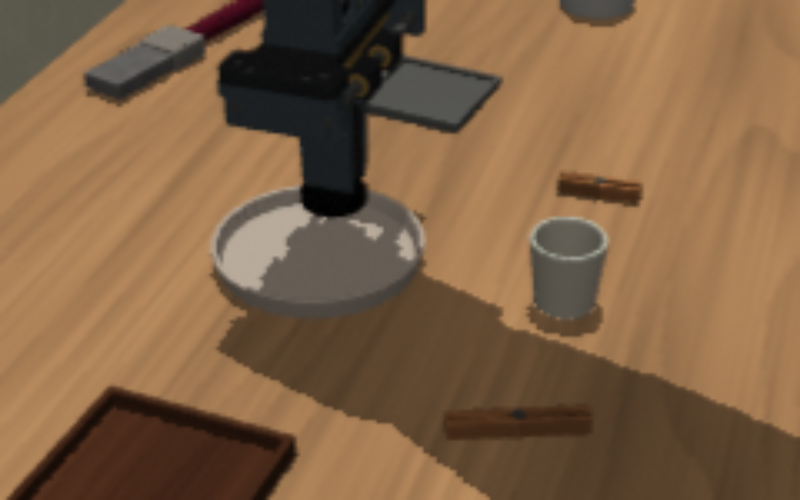

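The large knob hangs upright over the dish, with its disc at about crop (333,198). Next I lower it, release, and move on to the short peg.

In the tool's units: 0.016 m is 0.04, 0.008 m is 0.02.

```bash
echo '0.005,0,0.04,0,0,0
0,0,0.02,0,0,0
0,0,0.0075,0,0,0
0,0,0,0,0,0' | python3 -m creep && echo '0,0,0,0,0,0
0,0,0,0,0,0
0,0,-0.075,0,0,0
0,0,-0.15,0,0,0
0,0,0,0,0,0' | python3 -m creep 0.034 && echo '-0.1025,0.0688,0,0,0,0
-0.1025,0.0688,0,0,0,0
-0.1025,0.0688,0,0,0,0
-0.1025,0.0688,0.075,0,0,0
0,0,0,0,0,0' | python3 -m creep 0.04; python3 go.py 0.4635 -0.132 0.0125 0.2
```

```text
t: 4.92
position: [0.6275, -0.0222, 0.0302]
ee_rot: [1.0, -0.0, 0.0, 0.0]
force: [-0.8, -0.9, 5.6]
opening: 0.0138
gripper_force: 15.0
t: 5.55
position: [0.6298, -0.0222, 0.1242]
ee_rot: [1.0, -0.0, 0.003, 0.0]
force: [0.3, -0.3, 0.7]
opening: 0.0344
gripper_force: 0.0
t: 6.18
position: [0.4592, -0.1324, 0.0877]
ee_rot: [1.0, -0.001, -0.002, -0.001]
force: [0.2, 0.6, 0.2]
opening: 0.0401
gripper_force: 0.0
t 6.17 now-axes [ 0.0047 -0.0003  0.0752] rot [-0.0016  0.0048 -0.0061] after-turn [ 0.0043 -0.0003  0.0752] q1,q6 [-0.33  1.24] open 0.0401
```

In the tool's units: 0.03 m is 0.075, 0.013 m is 0.0325.

```bash
echo '0.01,0,0.075,0,0,0
0,0,0.075,0,0,0
0,0,0.0325,0,0,0
0,0,0,0,0,0' | python3 -m creep && echo '0,0,0,0,0,0
0,0,0,0,0,0
0,0,0,0,0,0
0,0,0,0,0,0' | python3 -m creep 0 15 && echo '0,0,-0.075,0,0,0
0,0,-0.15,0,0,0
0,0,0,0,0,0.0105
0,0,0,0,0,0' | python3 -m creep; python3 go.py 0.6285 0.227 0.10 -3.6
```

```text
t: 6.68
position: [0.4671, -0.1317, 0.0165]
ee_rot: [1.0, 0.0, -0.001, -0.0]
force: [0.3, 0.4, -0.0]
opening: 0.0398
gripper_force: 0.0
t: 7.18
position: [0.4676, -0.1321, 0.0175]
ee_rot: [1.0, -0.0, 0.0, 0.0]
force: [-1.1, 0.9, 8.0]
opening: 0.0126
gripper_force: 15.0
t: 7.68
position: [0.4673, -0.1321, 0.1075]
ee_rot: [0.999, -0.033, 0.001, 0.0]
force: [-0.4, -1.0, 0.0]
opening: 0.0127
gripper_force: 15.0
t 7.67 now-axes [ 0.1372 -0.3689  0.0076] rot [ 0.0003 -0.0011 -0.0031] after-turn [ 0.1383 -0.3685  0.0075] q1,q6 [-0.32  1.31] open 0.0127
```

In the tool's units: -0.0527 m is -0.1318, 0.0197 m is 0.0493.

```bash
echo '0.0493,-0.1318,0,0,0,0
0.0493,-0.1318,0,0,0,0
0.0493,-0.1318,0,0,0,0
0.0493,-0.1318,0,0,0,0
0.0493,-0.1318,0,0,0,0' | python3 -m creep && echo '0.0493,-0.1318,0,0,0,0
0.0493,-0.1318,0.05,0,0,0
0,0,0.075,0,0,0
0,0,0,0,0,0' | python3 -m creep; python3 go.py 0.6315 0.227 0.0235 -3.6;  python3 -c "
from h import *
f=snap('side','s2.png');cv2.imwrite('pics/s2c.png',cv2.resize(cv2.cvtColor(f['pixels'][220:380,140:380],cv2.COLOR_RGB2BGR),(750,500)))"
```

```text
t: 8.3
position: [0.5828, 0.1262, 0.1059]
ee_rot: [0.999, -0.032, -0.001, 0.0]
force: [-0.2, -0.4, 0.6]
opening: 0.0128
gripper_force: 15.0
t: 8.8
position: [0.6269, 0.2267, 0.0537]
ee_rot: [0.999, -0.032, -0.003, 0.001]
force: [-0.1, -0.1, 0.4]
opening: 0.0125
gripper_force: 15.0
t 8.8 now-axes [ 0.0047 -0.0007  0.0302] rot [ 0.0021  0.0054 -0.0014] after-turn [ 0.0046 -0.0006  0.0302] q1,q6 [0.31 1.95] open 0.0125
```

View pics/s2c.png

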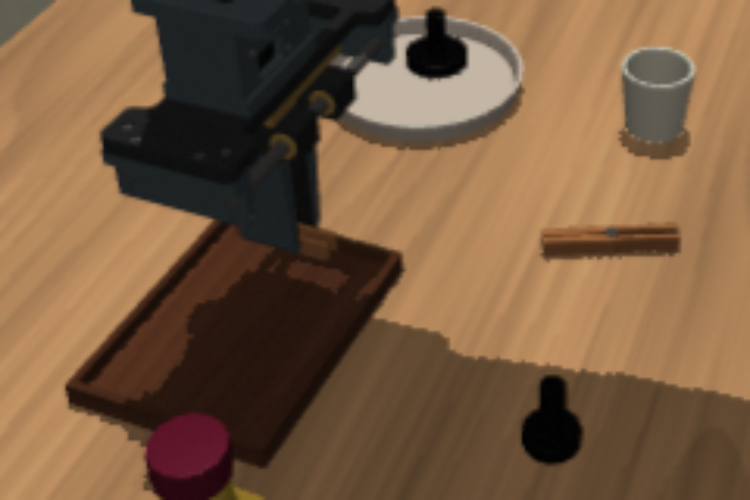

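The large knob stands in the dish at crop (436,52), and the peg is held over the tray's near-dish end at crop (315,242). Now I lower and release it, then go to the cup.

In the tool's units: 0.018 m is 0.045, 0.01 m is 0.025.

```bash
echo '0.0075,0,0.045,0,0,0
0,0,0.025,0,0,0
0,0,0.005,0,0,0
0,0,0,0,0,0' | python3 -m creep && echo '0,0,0,0,0,0
0,0,0,0,0,0
0,0,-0.075,0,0,0
0,0,-0.15,0,0,0
0,0,0,0,0,0' | python3 -m creep 0.028; python3 go.py 0.4578 0.0028 0.10 -3.6
```

```text
t: 9.35
position: [0.6323, 0.2267, 0.0271]
ee_rot: [0.999, -0.033, 0.0, -0.0]
force: [-0.6, 0.9, -0.5]
opening: 0.0132
gripper_force: 15.0
t: 9.98
position: [0.6349, 0.2277, 0.1219]
ee_rot: [0.999, -0.033, 0.004, -0.001]
force: [-0.2, 0.0, -0.4]
opening: 0.0279
gripper_force: 0.0
t 9.97 now-axes [-0.162   0.2362  0.0201] rot [-0.0027 -0.007  -0.0033] after-turn [-0.1626  0.2356  0.0219] q1,q6 [0.31 1.95] open 0.0279
```

In the tool's units: 0.0472 m is 0.118, -0.0324 m is -0.081.

```bash
echo '-0.081,0.118,0,0,0,0
-0.081,0.118,0,0,0,0
-0.081,0.118,0,0,0,0
-0.081,0.118,0,0,0,0
-0.081,0.118,0.05,0,0,0' | python3 -m creep 0.08 && echo '0,0,0,0,0,0
0,0,0,0,0,0' | python3 -m creep; python3 go.py 0.4578 0.003 0.027 -3.6; python3 m.py | egrep 'tray|cup|lknob'
```

```text
t: 10.6
position: [0.4544, 0.0009, 0.0974]
ee_rot: [0.999, -0.033, 0.001, 0.0]
force: [0.2, -1.0, 0.1]
opening: 0.0753
gripper_force: 0.0
t: 10.85
position: [0.4554, 0.002, 0.097]
ee_rot: [0.999, -0.033, 0.0, -0.0]
force: [0.2, -0.1, -0.2]
opening: 0.08
gripper_force: 0.0
t 10.85 now-axes [ 0.0023 -0.0012  0.07  ] rot [-0.0001 -0.0004 -0.0041] after-turn [ 0.0024 -0.0012  0.07  ] q1,q6 [-0.05  1.59] open 0.08
tray 2975 mean [0.6306 0.2684] rect [ 0.6309  0.267   0.1609  0.123  86.3514] circ [0.6315 0.2664 0.0984] axis deg 86.0Traceback (most recent call last):
  File "m.py", line 17, in <module>
    seg('lknob',(405,445,260,300),dark,.010)
    ~~~^^^^^^^^^^^^^^^^^^^^^^^^^^^^^^^^^^^^^
  File "m.py", line 6, in seg
    n,l,s,_=cv2.connectedComponentsWithStats(m); k=1+np.argmax(s[1:,4]); ys,xs=np.where(l==k)
                                                     ~~~~~~~~~^^^^^^^^^
    return _wrapfunc(a, 'argmax', axis=axis, out=out, **kwds)
    return bound(*args, **kwds)
ValueError: attempt to get argmax of an empty sequence
```

In the tool's units: 0.03 m is 0.075, 0.01 m is 0.025.

```bash
echo '0.005,-0.0025,0.075,0,0,0
0,0,0.075,0,0,0
0,0,0.025,0,0,0
0,0,0,0,0,0' | python3 -m creep && echo '0,0,0,0,0,0
0,0,0,0,0,0
0,0,0,0,0,0
0,0,0,0,0,0' | python3 -m creep 0 8 && echo '0,0,-0.05,0,0,0
0,0,-0.075,0,0,0
0,0,-0.1,0,0,0
0,0,0,0,0,0' | python3 -m creep; python3 go.py 0.6274 -0.2355 0.12 -3.6;  python3 -c "
from h import *
f=snap('side','s3.png');cv2.imwrite('pics/s3c.png',cv2.resize(cv2.cvtColor(f['pixels'][130:370,150:450],cv2.COLOR_RGB2BGR),(750,600)))"
```

```text
t: 11.4
position: [0.4572, 0.0033, 0.0269]
ee_rot: [0.999, -0.033, -0.0, -0.0]
force: [0.4, -0.6, -0.2]
opening: 0.08
gripper_force: 0.0
t: 11.9
position: [0.4573, 0.0028, 0.0273]
ee_rot: [0.999, -0.033, 0.0, 0.0]
force: [0.6, -1.1, 3.4]
opening: 0.0485
gripper_force: 8.0
t: 12.4
position: [0.4586, 0.0028, 0.1193]
ee_rot: [0.999, -0.033, 0.002, 0.0]
force: [0.1, 0.6, -1.7]
opening: 0.0487
gripper_force: 8.0
t 12.4 now-axes [1.842e-01 2.266e-01 2.000e-04] rot [-0.0001 -0.0047 -0.0034] after-turn [ 0.1834  0.2272 -0.0007] q1,q6 [-0.04  1.59] open 0.0487
```

View pics/s3c.png

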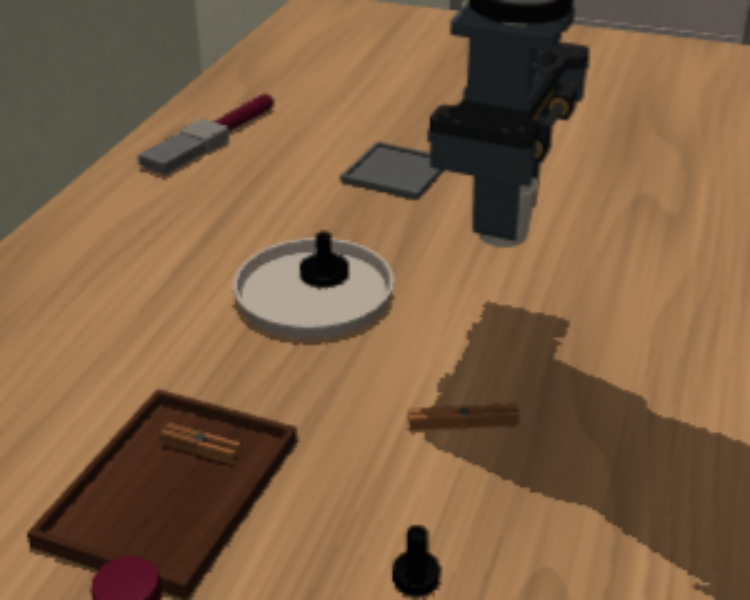

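The short peg lies flat in the tray at crop (200,440), the large knob stands in the dish, and the cup hangs straight from the gripper. Next I carry the cup to the stand.

In the tool's units: 0.0378 m is 0.0945, 0.0307 m is 0.0768.

```bash
echo '0.0768,0.0945,0,0,0,0
0.0768,0.0945,0,0,0,0
0.0768,0.0945,0,0,0,0
0.0768,0.0945,0,0,0,0
0.0768,0.0945,0,0,0,0' | python3 -m creep && echo '0.0768,0.0945,0,0,0,0
0,0,0.075,0,0,0
0,0,0.075,0,0,0
0,0,0,0,0,0
0,0,0,0,0,0' | python3 -m creep; python3 go.py 0.6274 -0.2355 0.032 -3.6
```

```text
t: 13.08
position: [0.5976, -0.1971, 0.1151]
ee_rot: [0.999, -0.033, -0.001, -0.0]
force: [0.6, 1.2, -0.5]
opening: 0.0486
gripper_force: 8.0
t: 13.7
position: [0.6259, -0.2356, 0.0571]
ee_rot: [0.999, -0.033, -0.0, -0.0]
force: [0.1, 0.2, 0.1]
opening: 0.0487
gripper_force: 8.0
t 13.7 now-axes [ 0.0015 -0.0002  0.0251] rot [-0.0001  0.0002 -0.0033] after-turn [ 0.0015 -0.0002  0.0251] q1,q6 [-0.39  1.24] open 0.0487
```

Next I lower the cup, release it, and head for the long peg.

In the tool's units: 0.014 m is 0.035, 0.008 m is 0.02.

```bash
echo '0.0038,0,0.035,0,0,0
0,0,0.02,0,0,0
0,0,0.0075,0,0,0
0,0,0,0,0,0' | python3 -m creep && echo '0,0,0,0,0,0
0,0,0,0,0,0
0,0,0,0,0,0
0,0,-0.075,0,0,0
0,0,-0.15,0,0,0' | python3 -m creep 0.08 && echo '0,0,0,0,0,0' | python3 -m creep 0.04; python3 go.py 0.453 0.1325 0.09 20
```

```text
t: 14.2
position: [0.6273, -0.2357, 0.0319]
ee_rot: [0.999, -0.033, -0.0, -0.0]
force: [-0.3, -0.0, 0.0]
opening: 0.0485
gripper_force: 8.0
t: 14.82
position: [0.6258, -0.2351, 0.1209]
ee_rot: [0.999, -0.033, -0.002, -0.001]
force: [0.1, -0.5, 1.2]
opening: 0.0795
gripper_force: 0.0
t: 14.95
position: [0.6298, -0.2367, 0.1267]
ee_rot: [0.999, -0.033, 0.003, 0.001]
force: [1.1, -0.4, 0.4]
opening: 0.073
gripper_force: 0.0
t 14.95 now-axes [-0.2011 -0.3568  0.0345] rot [ 0.0037 -0.0063 -0.4152] after-turn [-0.0399 -0.4075  0.0367] q1,q6 [-0.39  1.24] open 0.073
```

In the tool's units: -0.051 m is -0.1275, -0.005 m is -0.0125, -0.138 rad is -0.022.

```bash
echo '0,0,0,0,0,-0.022
0,0,0,0,0,-0.022
0,0,0,0,0,-0.022
-0.0125,-0.1275,0,0,0,0
-0.0125,-0.1275,0,0,0,0' | python3 -m creep && echo '-0.0125,-0.1275,0,0,0,0
-0.0125,-0.1275,0,0,0,0
-0.0125,-0.1275,0,0,0,0
-0.0125,-0.1275,0,0,0,0
-0.0125,-0.1275,0,0,0,0' | python3 -m creep && echo '-0.0125,-0.1275,0.075,0,0,0
0,0,0,0,0,0
0,0,0,0,0,0' | python3 -m creep; python3 go.py 0.453 0.1325 0.0165 20;python3 -c "
from h import *
f=snap('side','s4.png');cv2.imwrite('pics/s4c.png',cv2.resize(cv2.cvtColor(f['pixels'][130:370,150:450],cv2.COLOR_RGB2BGR),(750,600)))"
```

```text
t: 15.58
position: [0.5821, -0.1423, 0.1211]
ee_rot: [0.985, 0.173, -0.0, -0.0]
force: [0.4, 0.9, 0.3]
opening: 0.04
gripper_force: 0.0
t: 16.2
position: [0.4716, 0.0892, 0.1216]
ee_rot: [0.985, 0.173, -0.0, -0.0]
force: [0.1, 0.5, 0.3]
opening: 0.0401
gripper_force: 0.0
t: 16.58
position: [0.4507, 0.1342, 0.0918]
ee_rot: [0.985, 0.173, -0.0, 0.0]
force: [-0.1, -0.4, 0.3]
opening: 0.0397
gripper_force: 0.0
t 16.57 now-axes [0.0016 0.0023 0.0753] rot [ 0.      0.0002 -0.0006] after-turn [0.0016 0.0023 0.0753] q1,q6 [0.24 1.46] open 0.0397
```

View pics/s4c.png

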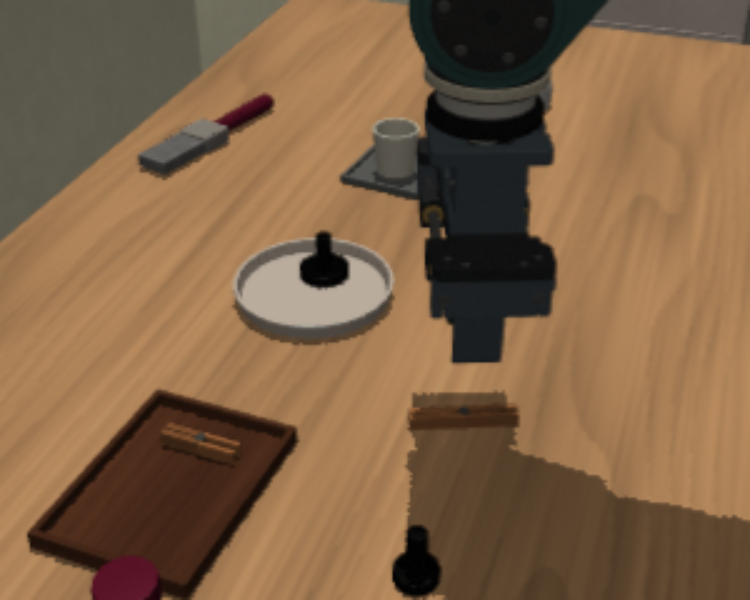

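The cup stands upright on the stand at crop (396,150), and the gripper is above the long peg at crop (463,413). I grasp it now.

In the tool's units: 0.03 m is 0.075, 0.015 m is 0.0375.

```bash
echo '0.004,0.005,0.075,0,0,0
0,0,0.075,0,0,0
0,0,0.0375,0,0,0
0,0,0,0,0,0' | python3 -m creep && echo '0,0,0,0,0,0
0,0,0,0,0,0
0,0,0,0,0,0
0,0,0,0,0,0' | python3 -m creep 0 15 && echo '0,0,-0.075,0,0,0
0,0,-0.15,0,0,0
0,0,0,0,0,0.0218
0,0,0,0,0,0.0218
0,0,0,0,0,0.0218' | python3 -m creep; python3 go.py 0.6316 0.280 0.10 -3.6
```

```text
t: 17.12
position: [0.4528, 0.1323, 0.0166]
ee_rot: [0.985, 0.173, -0.001, 0.0]
force: [0.1, -0.4, 0.6]
opening: 0.0401
gripper_force: 0.0
t: 17.62
position: [0.4532, 0.133, 0.0175]
ee_rot: [0.985, 0.173, 0.0, -0.0]
force: [-1.4, -0.2, 9.3]
opening: 0.0125
gripper_force: 15.0
t: 18.25
position: [0.4528, 0.1329, 0.1073]
ee_rot: [0.999, -0.034, 0.0, -0.0]
force: [0.2, -0.4, -0.8]
opening: 0.0124
gripper_force: 15.0
t 18.25 now-axes [ 0.1684 -0.1588  0.0075] rot [-0.0002 -0.0006 -0.0048] after-turn [ 0.1692 -0.158   0.0073] q1,q6 [0.24 1.87] open 0.0124
```

In the tool's units: 0.0337 m is 0.0843, -0.0317 m is -0.0793.

```bash
echo '0.0843,-0.0793,0,0,0,0
0.0843,-0.0793,0,0,0,0
0.0843,-0.0793,0,0,0,0
0.0843,-0.0793,0,0,0,0
0.0843,-0.0793,0.05,0,0,0' | python3 -m creep && echo '0,0,0.075,0,0,0
0,0,0,0,0,0
0,0,0,0,0,0' | python3 -m creep; python3 go.py 0.6316 0.280 0.0235 -3.6
```

```text
t: 18.88
position: [0.633, 0.282, 0.0882]
ee_rot: [1.0, -0.031, 0.001, -0.001]
force: [0.6, -0.8, -0.2]
opening: 0.0128
gripper_force: 15.0
t: 19.25
position: [0.631, 0.2803, 0.0578]
ee_rot: [0.999, -0.032, 0.0, -0.0]
force: [-0.3, -0.1, -0.4]
opening: 0.0128
gripper_force: 15.0
t 19.25 now-axes [0.0007 0.0003 0.0343] rot [-0.0001 -0.0002 -0.0005] after-turn [0.0007 0.0003 0.0343] q1,q6 [0.38 2.02] open 0.0128
```

In the tool's units: 0.02 m is 0.05, 0.011 m is 0.0275.

```bash
echo '0,0,0.05,0,0,0
0,0,0.0275,0,0,0
0,0,0.0075,0,0,0
0,0,0,0,0,0' | python3 -m creep && echo '0,0,0,0,0,0
0,0,0,0,0,0
0,0,-0.075,0,0,0
0,0,-0.15,0,0,0
0,0,0,0,0,0' | python3 -m creep 0.028 && python3 go.py 0.4447 0.2895 0.10 -3.6
```

```text
t: 19.75
position: [0.6308, 0.2803, 0.0227]
ee_rot: [1.0, -0.032, -0.0, 0.0]
force: [0.4, -0.4, 0.2]
opening: 0.0129
gripper_force: 15.0
t: 20.38
position: [0.6336, 0.2815, 0.1178]
ee_rot: [0.999, -0.032, 0.003, -0.001]
force: [0.5, 0.3, -0.0]
opening: 0.028
gripper_force: 0.0
t 20.38 now-axes [-0.1891  0.004   0.0165] rot [-0.0032 -0.0066 -0.0004] after-turn [-0.189   0.0039  0.0178] q1,q6 [0.38 2.02] open 0.028
```

In the tool's units: -0.047 m is -0.1175, 0.01 m is 0.025.

```bash
echo '-0.1175,0.0025,0,0,0,0
-0.1175,0.0025,0,0,0,0
-0.1175,0.0025,0,0,0,0
-0.1175,0.0025,0.025,0,0,0
0,0,0,0,0,0' | python3 -m creep 0.045 && echo '0,0,0,0,0,0' | python3 -m creep; python3 go.py 0.4447 0.2895 0.026 -3.6
```

```text
t: 21.0
position: [0.4396, 0.2877, 0.1016]
ee_rot: [1.0, -0.031, -0.001, 0.001]
force: [0.2, 0.7, -0.3]
opening: 0.0451
gripper_force: 0.0
t: 21.12
position: [0.4436, 0.2886, 0.103]
ee_rot: [1.0, -0.031, 0.0, -0.0]
force: [1.0, -1.2, 0.2]
opening: 0.0449
gripper_force: 0.0
t 21.12 now-axes [ 0.001 -0.001  0.077] rot [-0.0003 -0.0005 -0.    ] after-turn [ 0.001 -0.001  0.077] q1,q6 [0.53 2.17] open 0.0449
```

In the tool's units: 0.04 m is 0.1, 0.025 m is 0.0625.

```bash
echo '0.0025,-0.0025,0.1,0,0,0
0,0,0.0625,0,0,0
0,0,0.0275,0,0,0
0,0,0,0,0,0' | python3 -m creep && echo '0,0,0,0,0,0
0,0,0,0,0,0
0,0,0,0,0,0
0,0,0,0,0,0' | python3 -m creep 0 15 && echo '0,0,-0.075,0,0,0
0,0,-0.15,0,0,0
0,0,0,0,0,0' | python3 -m creep; python3 go.py 0.627 0.038 0.12 -3.6; python3 -c "
from h import *
f=snap('side','s5.png');cv2.imwrite('pics/s5c.png',cv2.resize(cv2.cvtColor(f['pixels'][130:370,150:450],cv2.COLOR_RGB2BGR),(750,600)))"
```

```text
t: 21.62
position: [0.4446, 0.2892, 0.0267]
ee_rot: [0.999, -0.032, -0.0, 0.0]
force: [-0.9, 1.0, 0.3]
opening: 0.045
gripper_force: 0.0
t: 22.12
position: [0.4443, 0.2894, 0.0273]
ee_rot: [1.0, -0.032, 0.0, -0.0]
force: [-0.3, -0.4, 4.4]
opening: 0.0133
gripper_force: 15.0
t: 22.5
position: [0.4463, 0.2905, 0.1209]
ee_rot: [0.999, -0.032, 0.003, -0.002]
force: [0.7, -0.2, -0.2]
opening: 0.0134
gripper_force: 15.0
t 22.5 now-axes [0.1963 0.2406 0.0011] rot [-0.0038 -0.0056 -0.0003] after-turn [0.1962 0.2407 0.0009] q1,q6 [0.53 2.17] open 0.0134
```

View pics/s5c.png

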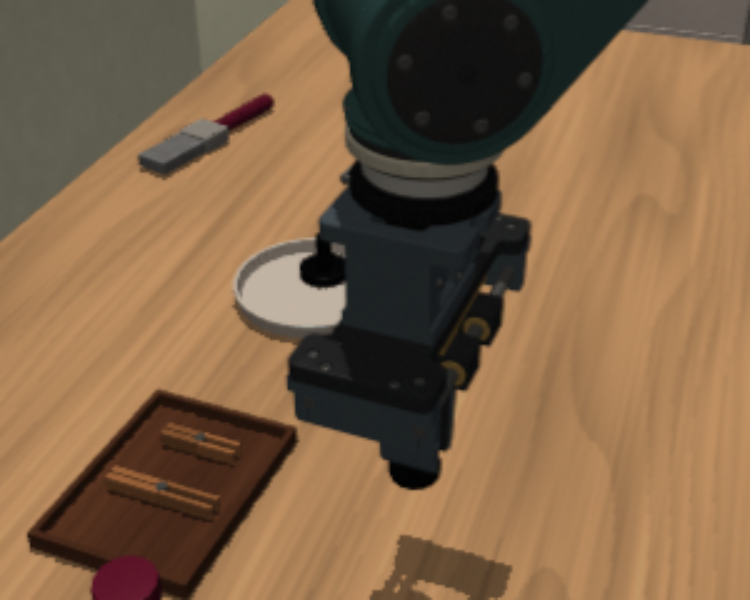

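Both pegs lie flat in the tray at crop (200,440) and (162,490), and the small knob is in the gripper. Next I carry it to the dish.

In the tool's units: 0.04 m is 0.1, 0.0327 m is 0.0818.

```bash
echo '0.0818,0.1,0,0,0,0
0.0818,0.1,0,0,0,0
0.0818,0.1,0,0,0,0
0.0818,0.1,0,0,0,0
0.0818,0.1,0,0,0,0' | python3 -m creep && echo '0.0818,0.1,0.05,0,0,0
0,0,0.1,0,0,0
0,0,0,0,0,0
0,0,0,0,0,0' | python3 -m creep; python3 go.py 0.627 0.038 0.031 -3.6
```

```text
t: 23.18
position: [0.5946, 0.0777, 0.1154]
ee_rot: [0.999, -0.032, -0.001, 0.0]
force: [1.2, 0.9, -0.1]
opening: 0.0134
gripper_force: 15.0
t: 23.68
position: [0.6245, 0.0378, 0.0571]
ee_rot: [1.0, -0.031, -0.0, 0.0]
force: [0.9, -0.2, -0.2]
opening: 0.0136
gripper_force: 15.0
t 23.68 now-axes [ 0.0025 -0.0004  0.0261] rot [0.0001 0.0008 0.0002] after-turn [ 0.0025 -0.0004  0.0261] q1,q6 [0.02 1.66] open 0.0136
```

In the tool's units: 0.015 m is 0.0375, 0.008 m is 0.02.

```bash
echo '0.005,0,0.0375,0,0,0
0,0,0.02,0,0,0
0,0,0.0075,0,0,0
0,0,0,0,0,0' | python3 -m creep && echo '0,0,0,0,0,0
0,0,0,0,0,0
0,0,-0.075,0,0,0
0,0,-0.15,0,0,0
0,0,-0.1,0,0,0' | python3 -m creep 0.034 && echo '-0.15,0,0,0,0,0
-0.15,0,0,0,0,0
-0.125,0,-0.05,0,0,0
0,0,0,0,0,0
0,0,0,0,0,0' | python3 -m creep; python3 -c "
from h import *
f=snap('side','s6.png');cv2.imwrite('pics/s6c.png',cv2.resize(cv2.cvtColor(f['pixels'][130:370,150:450],cv2.COLOR_RGB2BGR),(750,600)))
f=snap('top','t6.png');cv2.imwrite('pics/t6c.png',cv2.resize(cv2.cvtColor(f['pixels'][170:310,155:445],cv2.COLOR_RGB2BGR),(800,386)))"
```

```text
t: 24.18
position: [0.6269, 0.0374, 0.0311]
ee_rot: [1.0, -0.032, 0.0, -0.0]
force: [-0.4, 0.4, -0.2]
opening: 0.0138
gripper_force: 15.0
t: 24.8
position: [0.6273, 0.0372, 0.1634]
ee_rot: [1.0, -0.032, 0.001, -0.0]
force: [-0.5, 0.2, 0.6]
opening: 0.0337
gripper_force: 0.0
t: 25.42
position: [0.4579, 0.048, 0.1814]
ee_rot: [1.0, -0.032, 0.001, -0.0]
force: [-0.1, -0.4, 0.1]
opening: 0.0341
gripper_force: 0.0
```

View pics/s6c.png

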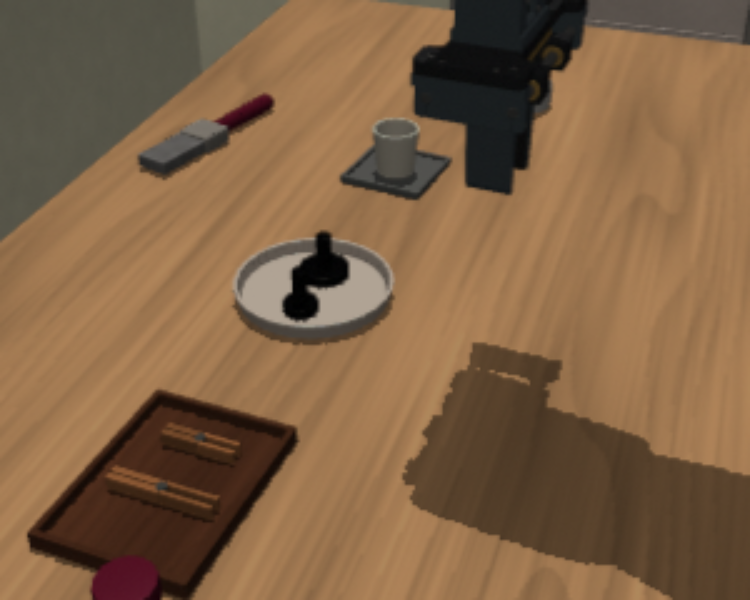

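View pics/t6c.png

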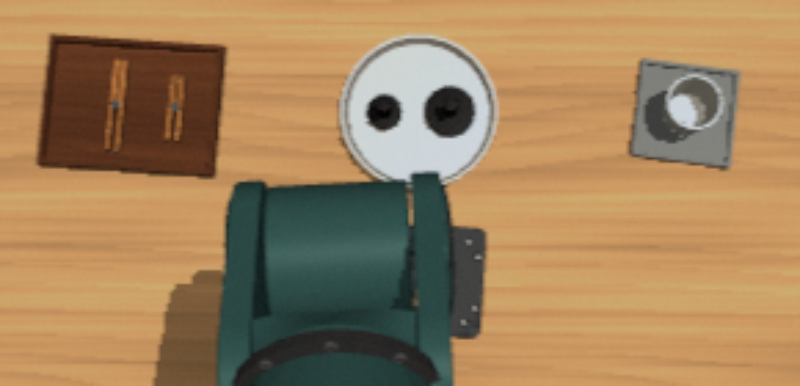

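Everything is in place: pegs flat at crop (116,105) and (174,107), knobs at (383,112) and (449,111), cup rim at (695,102). I'll check the distances before handing in.

Run:
```python
from h import *
f=grab_frame('top'); w=lambda u,v,z: px2w(f,155+u/2.759,170+v/2.757,z)[:2]
S=np.array([.6274,-.2355]);D=np.array([.627,.0065])
c=w(695,102,.054);print('cup',c,np.linalg.norm(c-S))
for u in(383,449): k=w(u,111,.014);print(k,np.linalg.norm(k-D))
for u,v in((116,105),(174,107)): print(w(u,v,.017)-[.631,.267])
print(ctrl.state()['qd'].round(4))
```

```text
cup [ 0.627254   -0.23673561] 0.001244209130045922
[0.62618077 0.03807556] 0.03158618810637307
[ 0.62636933 -0.0217409 ] 0.028247944866168783
[-0.00063502  0.01286562]
[-0.00231517 -0.03976475]
[ 0.0005  0.0043  0.0041  0.0003 -0.0007 -0.0006]
```

```bash
python3 -c "
from h import *
print(job.sign_off())"
```

```text
the job is handed in; nothing more can be done
None
```

I handed the job in at about 26 s with everything measured in place: both pegs flat and apart in the tray, both knobs disc-down in the dish (32 and 28 mm from its middle), and the cup upright about 1 mm off the stand's middle; I never touched the bottle or tin, and the sign-off gave no verdict.

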